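# Restack gear wheels and spacing collars on their storage spindles

### The job

Put the loose gear train parts back on their storage spindles. The three toothed gear wheels go on the tall spindle with the round base, the largest at the bottom, the middle one next and the smallest on top; the two plain round spacing collars go on the short spindle with the square base, the wide one at the bottom and the narrow one on top. Each part must lie flat, down on the base or on the part below it.

Things in the scene. Friction and masses are not known exactly. Their poses are not given: they have to be found in the camera images.
- gear_large_mid (a point): Largest gear wheel: bright steel, toothed rim, 64 mm across the teeth, 14 mm thick, with a 22 mm through bore in its middle, starting flat on the worktop with the bore upright. The point is its centre, half-way up on the bore axis; z runs along the bore, up at the start.
- gear_middle_mid (a point): Middle gear wheel: bright steel, toothed rim, 52 mm across the teeth, 14 mm thick, with a 22 mm through bore in its middle, starting flat on the worktop with the bore upright. The point is its centre, half-way up on the bore axis; z runs along the bore, up at the start.
- gear_small_mid (a point): Smallest gear wheel: bright steel, toothed rim, 40 mm across the teeth, 14 mm thick, with a 22 mm through bore in its middle, starting flat on the worktop with the bore upright. The point is its centre, half-way up on the bore axis; z runs along the bore, up at the start.
- collar_wide_mid (a point): Wide spacing collar: bright steel, smooth round ring without teeth, 46 mm across, 26 mm high, with a 22 mm through bore in its middle, starting flat on the worktop with the bore upright. The point is its centre, half-way up on the bore axis; z runs along the bore, up at the start.
- collar_narrow_mid (a point): Narrow spacing collar: bright steel, smooth round ring without teeth, 34 mm across, 16 mm high, with a 22 mm through bore in its middle, starting flat on the worktop with the bore upright. The point is its centre, half-way up on the bore axis; z runs along the bore, up at the start.
- gear_stand: Tall storage spindle, fixed to the worktop: grey round base 62 mm across and 10 mm high, from whose centre an upright steel post 12 mm thick rises to 80 mm above the worktop, its last 12 mm tapered to 5 mm. Origin: centre of the base's underside, on the worktop, on the post's axis; z up along the post.
- collar_stand: Short storage spindle, fixed to the worktop: grey square base 58 x 58 mm and 10 mm high, from whose centre an upright steel post 12 mm thick rises to 66 mm above the worktop, its last 12 mm tapered to 5 mm. Origin: centre of the base's underside, on the worktop, on the post's axis; z up along the post; x and y along the base's sides.
Mind the look-alikes: they are no part of the job. What is shaped like the part that bears collar_narrow_mid but black or yellow is not meant. What is shaped like the gear_stand but orange is not meant.

How it is judged:
At the end, for the whole second after the job is handed in: Tall spindle: large, middle, small gear centres 17, 31, 45 mm above the stand's underside; short spindle: wide, narrow collar at 23, 44 mm. Each height within 4 mm, centre within 9 mm of the post axis, flat within 0.15 rad (either face up), at rest (under 0.02 m/s) (horizontal distance between each of gear_large_mid, gear_middle_mid, gear_small_mid and gear_stand below 0.009 m and z of gear_large_mid in the frame of gear_stand between 0.013 and 0.021 m and (angle between gear_large_mid's own z axis and vertical below 0.15 rad or angle between gear_large_mid's own z axis and vertical above 2.99 rad) and linear speed of each of gear_large, gear_middle, gear_small, collar_wide, collar_narrow below 0.02 m/s and z of gear_middle_mid in the frame of gear_stand between 0.027 and 0.035 m and (angle between gear_middle_mid's own z axis and vertical below 0.15 rad or angle between gear_middle_mid's own z axis and vertical above 2.99 rad) and z of gear_small_mid in the frame of gear_stand between 0.041 and 0.049 m and (angle between gear_small_mid's own z axis and vertical below 0.15 rad or angle between gear_small_mid's own z axis and vertical above 2.99 rad) and horizontal distance between each of collar_wide_mid, collar_narrow_mid and collar_stand below 0.009 m and z of collar_wide_mid in the frame of collar_stand between 0.019 and 0.027 m and (angle between collar_wide_mid's own z axis and vertical below 0.15 rad or angle between collar_wide_mid's own z axis and vertical above 2.99 rad) and z of collar_narrow_mid in the frame of collar_stand between 0.04 and 0.048 m and (angle between collar_narrow_mid's own z axis and vertical below 0.15 rad or angle between collar_narrow_mid's own z axis and vertical above 2.99 rad)); the robot touches nothing.
It also fails if it takes over 144 s, if anything falls off the work surface, if the arm or the gripper's body presses on something with over 40 N, if the wrist force passes 120 N, or if a joint passes its speed limit or range.

### The arm

A 6-joint arm with a two-finger parallel gripper is mounted at the origin on a cart in front of the work surface, level with it; the furniture and walls round the work are solid. World frame = base frame: x ahead of the robot, y to its left, z up, the work surface at z = 0. Lengths are in m, angles in rad, forces in N, time in s.
With the tool pointing down it reaches from about 0.25 to 0.775 m from the base axis. Payload 4 kg.
Tool frame: the origin (TCP) lies midway between the tips of the shut fingers; the grasp point (between the pads) lies 19 mm behind it; y points along the fingers, x is the direction in which the jaws open and shut, and the axes are right-handed (so a half turn about y gives the same grasp; the last joint's range is limited). The gripper opens to 94 mm and grips with 3 to 60 N. Pads are 16 mm wide; open, the fingers measure 119 mm over their backs; the gripper's body (75 mm by 177 mm) begins 78 mm behind the grasp point.
Start: joints at [1.217, 0.087, 1.371, -0, 1.684, -0.103], TCP at [0.137, 0.533, 0.206] pointing down, gripper open.
Joint ranges: [-3.1, 3.1], [-0.76, 2.03], [0.27, 2.55], [-1.08, 4.22], [0.17, 2.65], [-2.57, 2.57]. Speed limits (rad/s): [2.79, 2.79, 3.14, 3.14, 3.14, 3.14].

### API

Orientations are given as [roll, pitch, yaw] about the fixed x, y, z axes, in that order (R = Rz(yaw) Ry(pitch) Rx(roll)).
In Python, from bench import robot, snapshot, camera_info, ticket gives the robot as it stands.
- The arm moves only by the shell command python3 -m creep 'ROWS'. ROWS is JSON, a list of rows, each an object with "slide": the shift along the tool's x, y, z in mm, a list of three; "roll": the turn about the tool's y in degrees; "grip": the closure, from 0 (fully open) to 1 (shut). In form: [{"slide": [x, y, z], "roll": roll, "grip": grip}, ...]. A call has 1 to 20 rows; each row is the pose to reach, as a shift and turn from the pose commanded when the call began, along the tool's axes at that moment; what a row does not reach only later rows make up. A row lasts 1/12 s, in which the tool goes at most 41.7 mm and 7.16 degrees, less where a joint would pass 70% of its speed; a pose out of reach is approached as far as the arm can. A call with a gripper value outside its range is refused whole. The fingers move at their own pace and stop on an object; the grip force is fixed at half the most. Time passes only in rows, so rows that repeat a pose let the fingers close. It gives the time, the measured TCP pose, the force and the opening at its end, in the units of the state.
- robot.get_obs(): the state, without advancing time (a new reading comes with each control period).
- snapshot(name): name is "side" or "top"; returns the picture (400x640x3 uint8, red, green, blue); there is no depth.
- camera_info(name): a dict with "fx", "fy", "cx", "cy" (pixels), "cam_to_world" (4x4, takes a point from camera to world coordinates). Camera axes: x right, y down, z forward; pixel columns grow to the right and rows downward; lengths in m; the calibration is good to about 2 mm. A picture is of the moment at which its call begins. camera_info takes no time and is no camera call.
- ticket.close_job(): hands the job in, once; it reports no verdict.
The state is a dict: "time": time; "joint_positions": joint angles; "qvel": joint speeds; "joint_torque": joint torques, N m; "tool_pos": TCP position; "ee_rot": TCP orientation; "wrist_force": force on the tool from outside, world axes, zero at the start; "wrist_torque": the same for the moment, N m; "width": finger opening in m.
Only numpy, scipy, OpenCV 4.12 (cv2) and the standard library are available. Lean on these libraries where they do the work, as an engineer would, in place of code of your own. Each camera call takes 0.05 s, during which the arm holds its last target.

## Working session

There is one attempt and no reset: what is moved stays moved. The work goes in short steps, Python scripts to look and compute and a shell command to move; the robot and the scene stay as the last step left them, time stands still between calls to the robot, and variables do not carry over. Pictures are saved under pics/ and viewed, and the job is handed in when it is done.

```bash
ls; mkdir -p pics
python3 - <<'E'
from bench import robot, snapshot, camera_info, ticket
import cv2,numpy as np
o=robot.get_obs()
for k in o: print(k,np.round(o[k],4))
for n in ("top","side"):
    im=snapshot(n); cv2.imwrite(f"pics/{n}0.png",im[:,:,::-1]); c=camera_info(n)
    print(n,c["fx"],c["fy"],c["cx"],c["cy"]);print(np.round(c["cam_to_world"],4))
E
```

```text
pics
time 0.0
joint_positions [ 1.2169  0.0879  1.3723 -0.      1.6835 -0.1031]
qvel [-0.0007 -0.0003 -0.0005 -0.0004 -0.0003  0.0007]
joint_torque [-2.00000e-04 -3.40169e+01 -3.02426e+01  7.17000e-02  3.28000e-02
 -2.00000e-04]
tool_pos [0.1363 0.5323 0.2043]
ee_rot [-1.5706  0.0021  1.32  ]
wrist_force [-0.5948 -0.4579 -0.7478]
wrist_torque [ 0.0013 -0.0408 -0.032 ]
width 0.0943
top 439.7892812569957 439.7892812569957 319.44983074688923 201.2442761910761
[[ 2.0000e-03 -9.8450e-01  1.7510e-01  3.2870e-01]
 [-1.0000e+00 -5.0000e-04  8.4000e-03  3.3200e-02]
 [-8.2000e-03 -1.7520e-01 -9.8450e-01  1.1374e+00]
 [ 0.0000e+00  0.0000e+00  0.0000e+00  1.0000e+00]]
side 424.6881298142808 424.6881298142808 314.68734500631126 200.38849741966658
[[ 0.9648 -0.1139  0.2369  0.2264]
 [-0.2625 -0.4664  0.8447 -1.0236]
 [ 0.0143 -0.8772 -0.4799  0.6302]
 [ 0.      0.      0.      1.    ]]
```

View pics/top0.png

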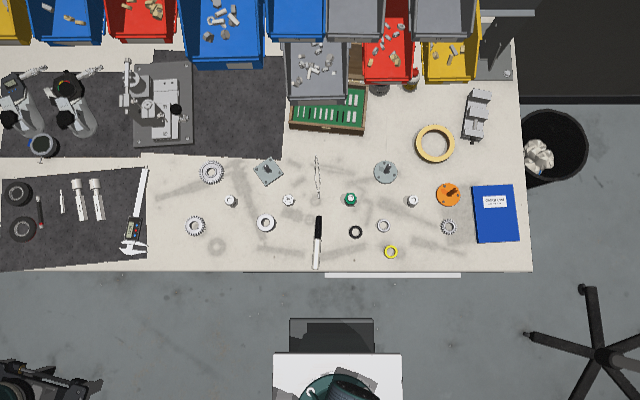

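View pics/side0.png

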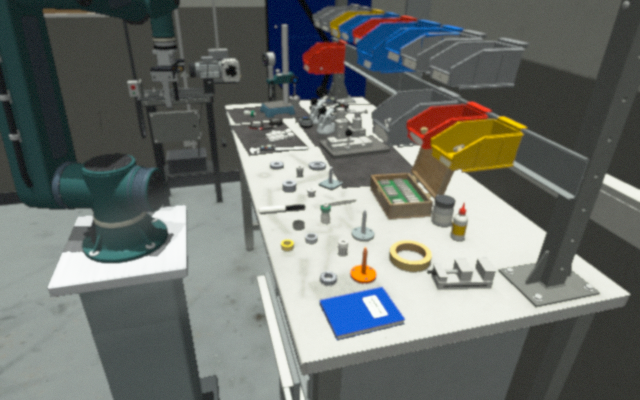

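Run:
```python
import cv2
a=cv2.imread("pics/top0.png");cv2.imwrite("pics/topc.png",cv2.resize(a[145:270,175:475],None,fx=2.66,fy=2.66,interpolation=cv2.INTER_CUBIC))
a=cv2.imread("pics/side0.png");cv2.imwrite("pics/sidec.png",cv2.resize(a[140:300,240:440],None,fx=3.7,fy=3.7,interpolation=cv2.INTER_CUBIC))
```

```text
(no output)
```

View pics/topc.png

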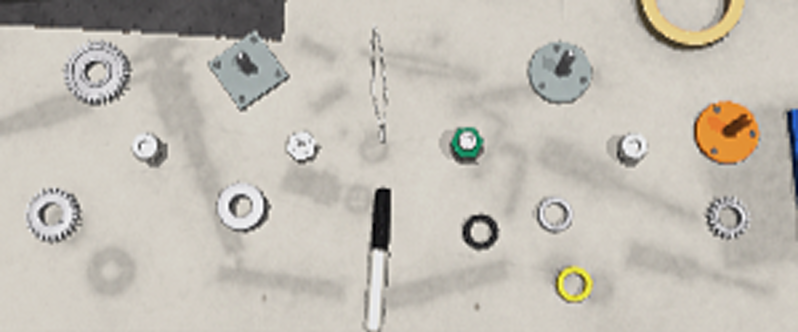

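View pics/sidec.png

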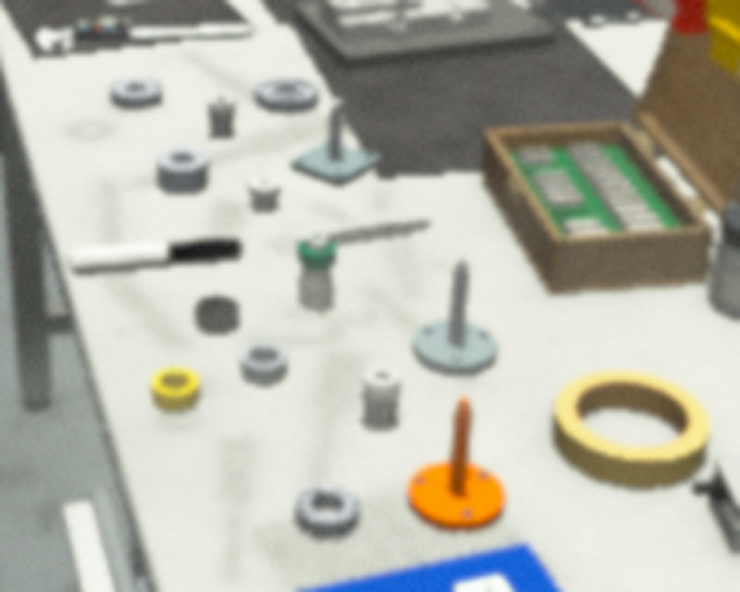

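```bash
cat > h.py <<'E'
import cv2,numpy as np
from bench import robot, snapshot, camera_info, ticket
def ray(n,u,v,z):
    c=camera_info(n);T=np.array(c["cam_to_world"])
    d=T[:3,:3]@np.array([(u-c["cx"])/c["fx"],(v-c["cy"])/c["fy"],1]);o=T[:3,3]
    return o+d*(z-o[2])/d[2]
def proj(n,p):
    c=camera_info(n);T=np.array(c["cam_to_world"]);q=T[:3,:3].T@(np.array(p)-T[:3,3])
    return np.array([c["fx"]*q[0]/q[2]+c["cx"],c["fy"]*q[1]/q[2]+c["cy"]]),q[2]
def tri(u1,v1,u2,v2):
    A=[];b=[]
    for n,u,v in(("top",u1,v1),("side",u2,v2)):
        c=camera_info(n);T=np.array(c["cam_to_world"]);d=T[:3,:3]@np.array([(u-c["cx"])/c["fx"],(v-c["cy"])/c["fy"],1]);d/=np.linalg.norm(d)
        P=np.eye(3)-np.outer(d,d);A.append(P);b.append(P@T[:3,3])
    return np.linalg.solve(A[0]+A[1],b[0]+b[1])
def circ(img,n,u,v,z,diam,w=26,s=8,tol=.15):
    """hough circle near (u,v) for a disc of given diameter at height z"""
    u0,v0=int(u)-w,int(v)-w
    g=cv2.cvtColor(img[v0:v0+2*w,u0:u0+2*w],cv2.COLOR_RGB2GRAY)
    g=cv2.resize(g,None,fx=s,fy=s,interpolation=cv2.INTER_CUBIC);g=cv2.GaussianBlur(g,(0,0),3)
    c=camera_info(n);_,dep=proj(n,ray(n,u,v,z));r=c["fx"]*diam/2/dep*s
    h=cv2.HoughCircles(g,cv2.HOUGH_GRADIENT,1,20,param1=60,param2=8,minRadius=int(r*(1-tol)),maxRadius=int(r*(1+tol)))
    if h is None: return None
    h=h[0][:6]; cc=np.array([u0+(h[:,0]+.5)/s-.5,v0+(h[:,1]+.5)/s-.5]).T
    k=np.argmin(np.hypot(*(cc[:3]-[u,v]).T))
    return cc[k],h[k,2]/s,r/s
E
python3 - <<'E'
from h import *
im=cv2.imread("pics/top0.png")[:,:,::-1].copy()
C={"large":(97,70,.014,.064),"middle":(54,215,.014,.052),"small":(727,217,.014,.040),"wide":(242,207,.026,.046),"narrow":(555,214,.016,.034),"gstand":(560,72,.010,.062)}
out=cv2.resize(im[145:270,175:475],None,fx=2.66,fy=2.66,interpolation=cv2.INTER_CUBIC)[:,:,::-1].copy()
for k,(a,b,z,d) in C.items():
    u,v=175+a/2.66,145+b/2.66
    r=circ(im,"top",u,v,z,d); rb=circ(im,"top",u,v,z,.022 if k!="gstand" else .062,tol=.2)
    print(k,(round(u,1),round(v,1)),r and (np.round(r[0],1),r[1:]),"bore",rb and np.round(rb[0],1), np.round(ray("top",*r[0],z),4), np.round(ray("top",*rb[0],z),4))
    c=(r[0]-[175,145])*2.66+1
    cv2.circle(out,tuple(int(t) for t in c),int(r[1]*2.66),(0,0,255),1);cv2.circle(out,tuple(int(t) for t in c),1,(0,0,255),-1)
# square stand by colour contour
hsv=cv2.cvtColor(im,cv2.COLOR_RGB2HSV)
for nm,(a,b) in {"sq":(232,90),"rd":(545,85)}.items():
    u,v=int(175+a/2.66),int(145+b/2.66); m=(np.abs(im.astype(int)-im[v,u].astype(int)).max(2)<28).astype(np.uint8)
    m=cv2.morphologyEx(m,cv2.MORPH_CLOSE,np.ones((5,5)));l=cv2.connectedComponentsWithStats(m);i=l[1][v,u]
    cn=cv2.findContours((l[1]==i).astype(np.uint8),0,2)[0][0]; rr=cv2.minAreaRect(cn); print(nm,im[v,u],l[2][i],rr,np.round(ray("top",*rr[0],.01),4))
    print([np.round(ray("top",*p,.01),3) for p in cv2.boxPoints(rr)])
cv2.imwrite("pics/det.png",out)
E
```

```text
large (211.5, 171.3) (array([210.5, 171.1], dtype=float32), (np.float32(11.025), np.float64(12.15840747439691))) bore [211.  171.8] [0.6089 0.3297 0.014 ] [0.6072 0.3283 0.014 ]
middle (195.3, 225.8) (array([194.4, 225.5], dtype=float32), (np.float32(9.975), np.float64(10.096616882756125))) bore [195.4 225.6] [0.4649 0.3648 0.014 ] [0.4646 0.3622 0.014 ]
small (448.3, 226.6) (array([447.6, 227.4], dtype=float32), (np.float32(7.275), np.float64(7.805722408899194))) bore [448.8 226.5] [ 0.4607 -0.2857  0.014 ] [ 0.463  -0.2887  0.014 ]
wide (266.0, 222.8) (array([265. , 222.1], dtype=float32), (np.float32(8.5125), np.float64(9.029087582987334))) bore [265.1 221.9] [0.4723 0.1813 0.026 ] [0.4729 0.181  0.026 ]
narrow (383.6, 225.5) (array([383.4, 224.6], dtype=float32), (np.float32(7.55), np.float64(6.63570468738109))) bore [383.4 225.1] [ 0.4674 -0.1212  0.016 ] [ 0.4661 -0.1212  0.016 ]
gstand (385.5, 172.1) (array([385.1, 171.6], dtype=float32), (np.float32(12.25), np.float64(11.779338773318079))) bore [385.1 171.6] [ 0.6085 -0.1299  0.01  ] [ 0.6085 -0.1299  0.01  ]
sq [163 173 172] [253 157  30  29 470] ((267.6959533691406, 170.57432556152344), (21.273317337036133, 23.249526977539062), 54.462318420410156) [0.6114 0.1795 0.01  ]
[array([0.617, 0.221, 0.01 ]), array([0.653, 0.172, 0.01 ]), array([0.606, 0.138, 0.01 ]), array([0.57 , 0.187, 0.01 ])]
rd [124 128 130] [373 162  24  22 207] ((384.3500671386719, 173.05001831054688), (22.452171325683594, 21.503488540649414), 71.56504821777344) [ 0.6047 -0.1278  0.01  ]
[array([ 0.624, -0.092,  0.01 ]), array([ 0.643, -0.146,  0.01 ]), array([ 0.585, -0.163,  0.01 ]), array([ 0.567, -0.11 ,  0.01 ])]
```

View pics/det.png

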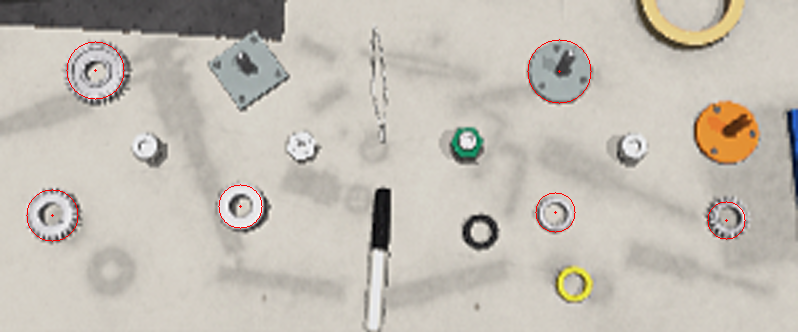

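Run:
```python
from h import *
t=cv2.imread("pics/top0.png");s=cv2.imread("pics/side0.png")
P={"g":((.6085,-.1299),.08),"c":((.6114,.1795),.066)}
tiles=[]
for k,((x,y),h) in P.items():
  row=[]
  for n,im in(("top",t),("side",s)):
    w=24;c,_=proj(n,(x,y,.03));u0,v0=int(c[0])-w,int(c[1])-w
    e=cv2.resize(im[v0:v0+2*w,u0:u0+2*w],None,fx=8,fy=8,interpolation=cv2.INTER_CUBIC)
    for z in(.01,h):
        p,_=proj(n,(x,y,z));print(k,n,z,np.round(p,1));q=((p-[u0,v0]+.5)*8).astype(int);cv2.drawMarker(e,tuple(int(i) for i in q),(0,0,255),0,8,1)
    # base outline
    if k=="g":
        pts=[((proj(n,(x+.031*np.cos(a),y+.031*np.sin(a),.01))[0]-[u0,v0]+.5)*8).astype(int) for a in np.linspace(0,6.28,60)]
        cv2.polylines(e,[np.array(pts,np.int32)],True,(0,0,255),1)
    else:
        a0=np.arctan2(.049,-.036)+np.pi/4
        pts=[((proj(n,(x+.041*np.cos(a),y+.041*np.sin(a),.01))[0]-[u0,v0]+.5)*8).astype(int) for a in np.deg2rad([-9,81,171,261])]
        cv2.polylines(e,[np.array(pts,np.int32)],True,(0,0,255),1)
    row.append(e);print("origin",u0,v0)
  tiles.append(np.hstack(row))
o=np.vstack(tiles);print(o.shape);cv2.imwrite("pics/st.png",cv2.resize(o,(600,600)))
```

```text
g top 0.01 [385.1 171.6]
g top 0.08 [389.  164.8]
origin 362 145
g side 0.01 [361.2 231.5]
g side 0.08 [363.  208.9]
origin 337 201
c top 0.01 [267.7 170.6]
c top 0.066 [265.  165.1]
origin 242 144
c side 0.01 [328.8 181.9]
c side 0.066 [329.4 166.4]
origin 305 152
(768, 768, 3)
```

View pics/st.png

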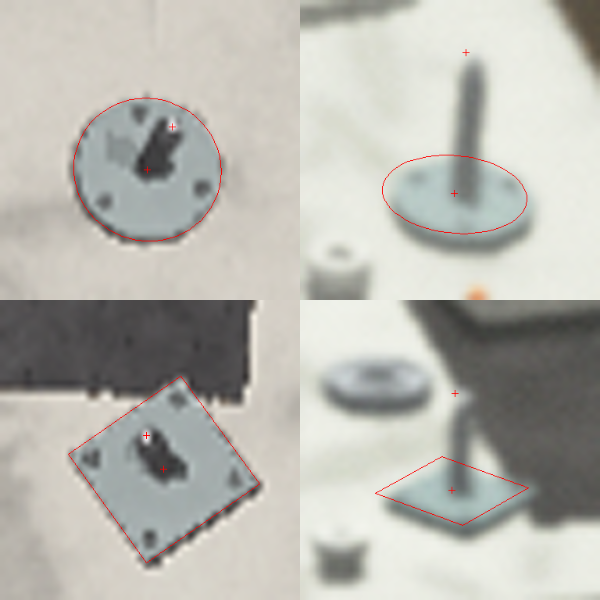

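Run:
```python
from h import *
t=cv2.imread("pics/top0.png");s=cv2.imread("pics/side0.png")
P={"large":(.607,.3285,.014,.064),"middle":(.4646,.363,.014,.052),"small":(.4625,-.288,.014,.04),"wide":(.4726,.181,.026,.046),"narrow":(.4665,-.121,.016,.034)}
rows=[[],[]]
for k,(x,y,z,d) in P.items():
  for j,(n,im) in enumerate((("top",t),("side",s))):
    w=16;c,_=proj(n,(x,y,z));u0,v0=int(c[0])-w,int(c[1])-w
    e=cv2.resize(im[v0:v0+2*w,u0:u0+2*w],None,fx=8,fy=8,interpolation=cv2.INTER_CUBIC)
    for zz,r in((z,d/2),(z,.011)):
        pts=[((proj(n,(x+r*np.cos(a),y+r*np.sin(a),zz))[0]-[u0,v0]+.5)*8).astype(int) for a in np.linspace(0,6.28,60)]
        cv2.polylines(e,[np.array(pts,np.int32)],True,(0,0,255),1)
    rows[j].append(e)
o=np.vstack([np.hstack(r) for r in rows]);cv2.imwrite("pics/pt.png",cv2.resize(o,None,fx=.62,fy=.62,interpolation=cv2.INTER_AREA))
```

```text
(no output)
```

View pics/pt.png

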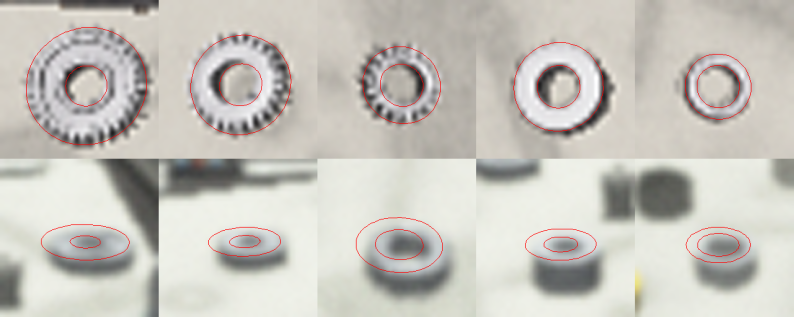

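```bash
python3 -m creep '[{"slide":[-81,0,-507],"roll":-14.4,"grip":0},{"slide":[-81,0,-507],"roll":-14.4,"grip":0},{"slide":[-81,0,-507],"roll":-14.4,"grip":0},{"slide":[-81,0,-507],"roll":-14.4,"grip":0},{"slide":[-81,0,-507],"roll":-14.4,"grip":0},{"slide":[-81,0,-507],"roll":-14.4,"grip":0},{"slide":[-81,0,-507],"roll":-14.4,"grip":0},{"slide":[-81,0,-507],"roll":-14.4,"grip":0},{"slide":[-81,0,-507],"roll":-14.4,"grip":0},{"slide":[-81,0,-507],"roll":-14.4,"grip":0},{"slide":[-81,0,-507],"roll":-14.4,"grip":0},{"slide":[-81,0,-507],"roll":-14.4,"grip":0},{"slide":[-81,0,-507],"roll":-14.4,"grip":0},{"slide":[-81,0,-507],"roll":-14.4,"grip":0},{"slide":[-81,0,-507],"roll":-14.4,"grip":0},{"slide":[-81,0,-507],"roll":-14.4,"grip":0},{"slide":[-81,0,-507],"roll":-14.4,"grip":0}]'
```

```text
time: 1.52
tool_pos: [0.6063, 0.3295, 0.2057]
ee_rot: [-1.57, -0.0, 1.573]
wrist_force: [-1.1, 0.1, -0.5]
width: 0.0942
```

```bash
python3 -m creep '[{"slide":[0,40,0],"roll":0,"grip":0},{"slide":[0,80,0],"roll":0,"grip":0},{"slide":[0,120,0],"roll":0,"grip":0},{"slide":[0,160,0],"roll":0,"grip":0},{"slide":[0,160,0],"roll":0,"grip":0},{"slide":[0,160,0],"roll":0,"grip":0},{"slide":[0,160,0],"roll":0,"grip":0}]'
cat > look.py <<'E'
import sys
from h import *
# look.py name x y z tag [w]
tag=sys.argv[1];x,y,z=map(float,sys.argv[2:5]);w=int(sys.argv[5]) if len(sys.argv)>5 else 40
T=[]
for n in("top","side"):
    im=snapshot(n)[:,:,::-1].copy();cv2.imwrite(f"pics/{tag}_{n}.png",im)
    c,_=proj(n,(x,y,z));u0=int(np.clip(c[0]-w,0,640-2*w));v0=int(np.clip(c[1]-w,0,400-2*w));print(n,u0,v0)
    T.append(cv2.resize(im[v0:v0+2*w,u0:u0+2*w],(400,400),interpolation=cv2.INTER_CUBIC))
cv2.imwrite(f"pics/{tag}.png",np.hstack(T))
E
python3 look.py a1 .607 .329 .03
```

```text
time: 2.1
tool_pos: [0.6084, 0.3299, 0.0487]
ee_rot: [-1.575, -0.002, 1.573]
wrist_force: [0.1, 0.8, 1.1]
width: 0.0944
top 169 130
side 275 119
```

View pics/a1.png

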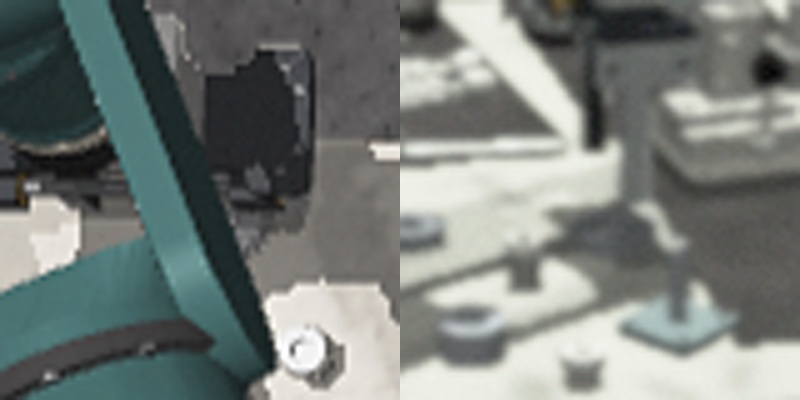

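```bash
python3 -m creep '[{"slide":[0,20,0],"roll":0,"grip":0},{"slide":[0,38,0],"roll":0,"grip":0},{"slide":[0,44,0],"roll":0,"grip":0},{"slide":[0,44,0],"roll":0,"grip":0},{"slide":[0,44,0],"roll":0,"grip":0},{"slide":[0,44,0],"roll":0,"grip":0.1},{"slide":[0,44,0],"roll":0,"grip":0.2},{"slide":[0,44,0],"roll":0,"grip":0.3},{"slide":[0,44,0],"roll":0,"grip":0.4},{"slide":[0,44,0],"roll":0,"grip":0.5},{"slide":[0,44,0],"roll":0,"grip":0.6},{"slide":[0,44,0],"roll":0,"grip":0.6},{"slide":[0,44,0],"roll":0,"grip":0.6},{"slide":[0,44,0],"roll":0,"grip":0.6}]'
```

```text
time: 3.37
tool_pos: [0.608, 0.3293, 0.0023]
ee_rot: [-1.572, -0.002, 1.571]
wrist_force: [0.7, 1.7, 2.8]
width: 0.0634
```

```bash
python3 -m creep '[{"slide":[0,-20,0],"roll":0,"grip":0.7},{"slide":[0,-50,0],"roll":0,"grip":0.7},{"slide":[0,-90,0],"roll":0,"grip":0.7},{"slide":[0,-130,0],"roll":0,"grip":0.7},{"slide":[0,-130,0],"roll":0,"grip":0.7},{"slide":[0,-130,0],"roll":0,"grip":0.7}]'
python3 look.py a2 .607 .329 .1
```

```text
time: 3.87
tool_pos: [0.609, 0.3286, 0.1346]
ee_rot: [-1.576, -0.001, 1.571]
wrist_force: [-0.2, 0.0, -3.2]
width: 0.0628
top 161 123
side 276 100
```

View pics/a2.png

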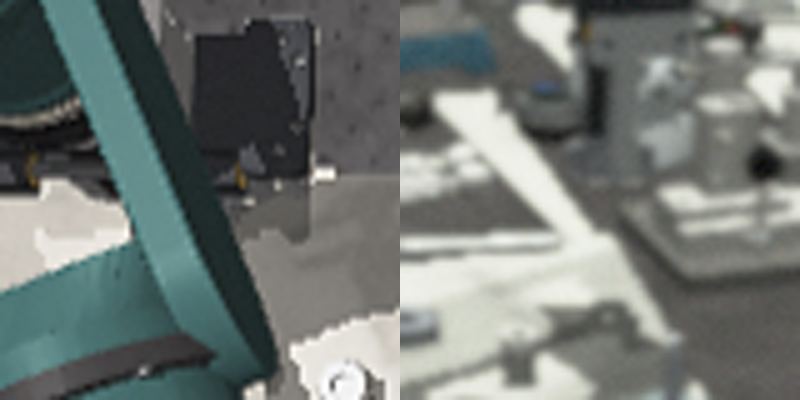

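Run:
```python
from h import *
im=cv2.imread("pics/a2_side.png");print(proj("side",(.608,.3286,.134)),proj("side",(.608,.3286,.134+.097)))
cv2.imwrite("pics/a2z.png",cv2.resize(im[40:160,260:380],None,fx=5,fy=5,interpolation=cv2.INTER_CUBIC))
```

```text
(array([316.47742163, 131.38967692]), np.float64(1.470763762397485)) (array([316.94834919, 103.76201685]), np.float64(1.4242092947245417))
```

View pics/a2z.png

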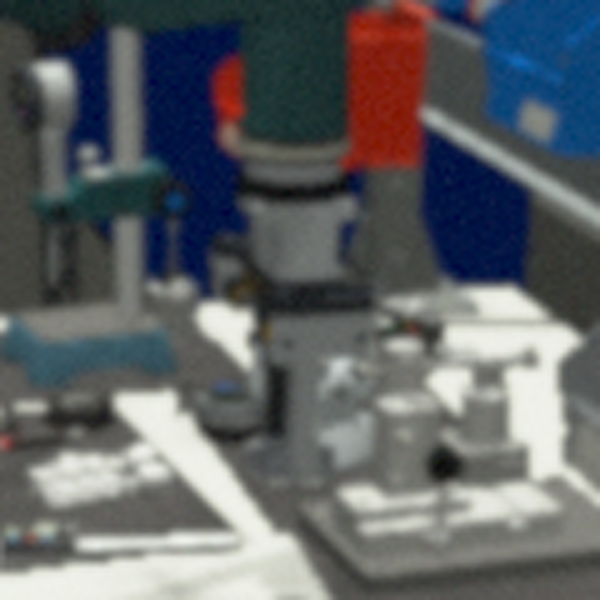

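```bash
python3 -m creep '[{"slide":[-40,0,0],"roll":0,"grip":0.7},{"slide":[-80,0,0],"roll":0,"grip":0.7},{"slide":[-120,0,0],"roll":0,"grip":0.7},{"slide":[-160,0,0],"roll":0,"grip":0.7},{"slide":[-200,0,0],"roll":0,"grip":0.7},{"slide":[-240,0,0],"roll":0,"grip":0.7},{"slide":[-280,0,0],"roll":0,"grip":0.7},{"slide":[-320,0,0],"roll":0,"grip":0.7},{"slide":[-360,0,0],"roll":0,"grip":0.7},{"slide":[-400,0,0],"roll":0,"grip":0.7},{"slide":[-440,0,0],"roll":0,"grip":0.7},{"slide":[-458,0,0],"roll":0,"grip":0.7},{"slide":[-458,0,0],"roll":0,"grip":0.7},{"slide":[-458,0,0],"roll":0,"grip":0.7},{"slide":[-458,0,0],"roll":0,"grip":0.7}]'
python3 look.py a3 .6085 -.13 .08 45
```

```text
time: 5.22
tool_pos: [0.6064, -0.1284, 0.1287]
ee_rot: [-1.566, -0.002, 1.572]
wrist_force: [-0.2, 0.2, -2.4]
width: 0.0633
top 344 119
side 318 163
```

View pics/a3.png

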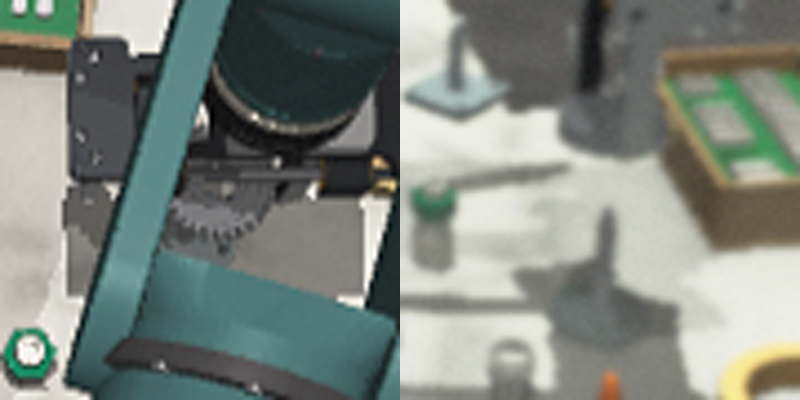

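Run:
```python
from h import *
for i in range(5):
    o=robot.get_obs();print(np.round(o["tool_pos"],4),np.round(o["ee_rot"],4),o["time"])
    im=snapshot("side")
for z in(.08,.129,.14): print(proj("side",(.6095,-.1299,z))[0],proj("top",(.6095,-.1299,z))[0])
```

```text
[ 0.6072 -0.1278  0.13  ] [-1.5683e+00 -1.3000e-03  1.5731e+00] 5.3167
[ 0.6075 -0.1278  0.1306] [-1.5693e+00 -8.0000e-04  1.5734e+00] 5.3667
[ 0.6077 -0.1279  0.131 ] [-1.5700e+00 -5.0000e-04  1.5735e+00] 5.4167
[ 0.6078 -0.1281  0.1313] [-1.5705e+00 -3.0000e-04  1.5733e+00] 5.4667
[ 0.6079 -0.1283  0.1315] [-1.5708e+00 -1.0000e-04  1.5731e+00] 5.5167
[363.37190646 208.84893534] [389.02829289 164.40745752]
[364.69911291 192.22704199] [392.08477351 159.07278578]
[365.00499457 188.39618945] [392.81028001 157.80651274]
```

```bash
python3 -m creep '[{"slide":[-1.5,0,-2],"roll":0,"grip":0.7},{"slide":[-1.5,10,-2],"roll":0,"grip":0.7},{"slide":[-1.5,20,-2],"roll":0,"grip":0.7},{"slide":[-1.5,30,-2],"roll":0,"grip":0.7},{"slide":[-1.5,40,-2],"roll":0,"grip":0.7},{"slide":[-1.5,50,-2],"roll":0,"grip":0.7},{"slide":[-1.5,60,-2],"roll":0,"grip":0.7},{"slide":[-1.5,60,-2],"roll":0,"grip":0.7},{"slide":[-1.5,60,-2],"roll":0,"grip":0.7},{"slide":[-1.5,60,-2],"roll":0,"grip":0.7}]'
python3 look.py a4 .6085 -.13 .06 35
```

```text
time: 6.4
tool_pos: [0.6101, -0.1311, 0.0718]
ee_rot: [-1.571, 0.0, 1.571]
wrist_force: [-0.2, -0.1, -1.3]
width: 0.0632
top 352 131
side 327 180
```

View pics/a4.png

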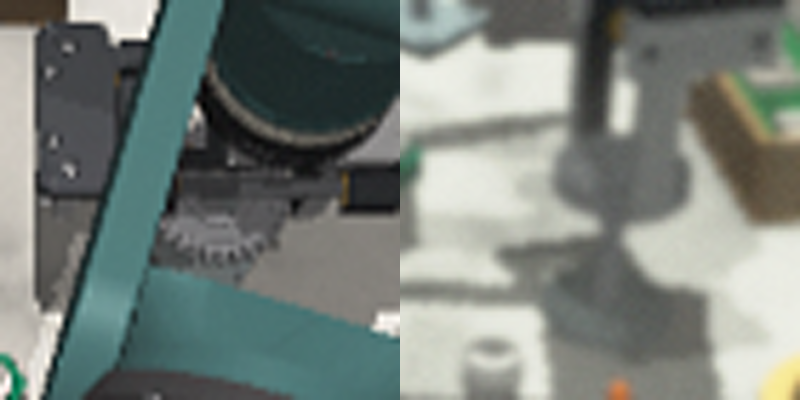

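```bash
python3 -m creep '[{"slide":[1,10,0],"roll":0,"grip":0.7},{"slide":[1,20,0],"roll":0,"grip":0.7},{"slide":[1,30,0],"roll":0,"grip":0.7},{"slide":[1,40,0],"roll":0,"grip":0.7},{"slide":[1,50,0],"roll":0,"grip":0.7},{"slide":[1,55,0],"roll":0,"grip":0.7},{"slide":[1,55,0],"roll":0,"grip":0.7},{"slide":[1,55,0],"roll":0,"grip":0.7},{"slide":[1,55,0],"roll":0,"grip":0.7},{"slide":[1,55,0],"roll":0,"grip":0.7}]'
python3 look.py a5 .6085 -.13 .03 35
```

```text
time: 7.33
tool_pos: [0.6105, -0.1302, 0.0174]
ee_rot: [-1.573, 0.0, 1.571]
wrist_force: [0.5, -1.0, -1.9]
width: 0.0629
top 351 134
side 326 190
```

View pics/a5.png

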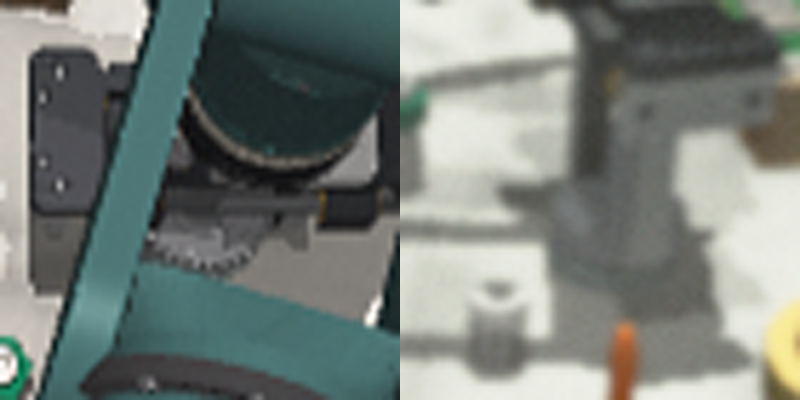

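```bash
python3 -m creep '[{"slide":[0,2,0],"roll":0,"grip":0.7},{"slide":[0,3,0],"roll":0,"grip":0.7},{"slide":[0,3,0],"roll":0,"grip":0.7},{"slide":[0,3,0],"roll":0,"grip":0.3},{"slide":[0,3,0],"roll":0,"grip":0.2},{"slide":[0,3,0],"roll":0,"grip":0},{"slide":[0,3,0],"roll":0,"grip":0},{"slide":[0,3,0],"roll":0,"grip":0}]'
```

```text
time: 8.1
tool_pos: [0.6101, -0.1301, 0.0139]
ee_rot: [-1.572, 0.0, 1.571]
wrist_force: [-0.3, -0.2, -0.6]
width: 0.0889
```

```bash
python3 -m creep '[{"slide":[0,-30,0],"roll":0,"grip":0},{"slide":[0,-70,0],"roll":0,"grip":0},{"slide":[0,-110,0],"roll":0,"grip":0},{"slide":[40,-120,0],"roll":0,"grip":0},{"slide":[80,-120,20],"roll":0,"grip":0},{"slide":[120,-120,60],"roll":0,"grip":0},{"slide":[160,-120,100],"roll":0,"grip":0},{"slide":[200,-120,120],"roll":0,"grip":0},{"slide":[240,-120,140],"roll":0,"grip":0},{"slide":[280,-120,145],"roll":0,"grip":0},{"slide":[320,-120,145],"roll":0,"grip":0},{"slide":[360,-120,145],"roll":0,"grip":0},{"slide":[400,-120,145],"roll":0,"grip":0},{"slide":[440,-120,145],"roll":0,"grip":0},{"slide":[480,-120,145],"roll":0,"grip":0},{"slide":[494,-120,145],"roll":0,"grip":0},{"slide":[494,-120,145],"roll":0,"grip":0},{"slide":[494,-120,145],"roll":0,"grip":0}]'
python3 look.py a6 .6085 -.13 .03 35
```

```text
time: 9.6
tool_pos: [0.4639, 0.3655, 0.133]
ee_rot: [-1.57, 0.001, 1.575]
wrist_force: [-0.6, 0.4, -0.4]
width: 0.0938
top 351 134
side 326 190
```

View pics/a6.png

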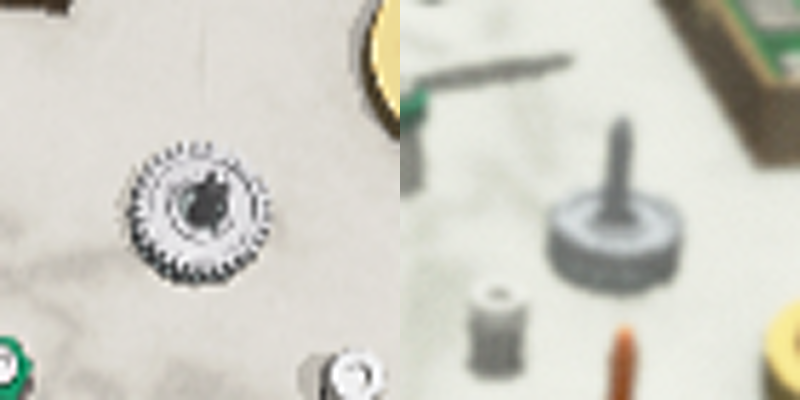

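```bash
python3 -m creep '[{"slide":[-2,30,-1],"roll":0,"grip":0},{"slide":[-2,60,-1],"roll":0,"grip":0},{"slide":[-2,90,-1],"roll":0,"grip":0},{"slide":[-2,110,-1],"roll":0,"grip":0},{"slide":[-2,125,-1],"roll":0,"grip":0},{"slide":[-2,130,-1],"roll":0,"grip":0},{"slide":[-2,130,-1],"roll":0,"grip":0},{"slide":[-2,130,-1],"roll":0,"grip":0}]'
```

```text
time: 10.37
tool_pos: [0.4665, 0.3612, 0.0046]
ee_rot: [-1.572, -0.001, 1.57]
wrist_force: [0.0, -0.4, -0.1]
width: 0.0939
```

```bash
python3 -m creep '[{"slide":[1,0,0],"roll":0,"grip":0.2},{"slide":[1,0,0],"roll":0,"grip":0.3},{"slide":[1,0,0],"roll":0,"grip":0.4},{"slide":[1,0,0],"roll":0,"grip":0.5},{"slide":[1,0,0],"roll":0,"grip":0.6},{"slide":[1,0,0],"roll":0,"grip":0.7},{"slide":[1,0,0],"roll":0,"grip":0.8},{"slide":[1,0,0],"roll":0,"grip":0.8},{"slide":[1,0,0],"roll":0,"grip":0.8},{"slide":[1,0,0],"roll":0,"grip":0.8},{"slide":[1,0,0],"roll":0,"grip":0.8}]'
```

```text
time: 11.28
tool_pos: [0.4656, 0.3634, 0.0038]
ee_rot: [-1.571, -0.001, 1.571]
wrist_force: [-0.6, 2.3, 1.4]
width: 0.0502
```

```bash
python3 -m creep '[{"slide":[0,-30,0],"roll":0,"grip":0.8},{"slide":[0,-70,0],"roll":0,"grip":0.8},{"slide":[0,-110,0],"roll":0,"grip":0.8},{"slide":[-40,-125,0],"roll":0,"grip":0.8},{"slide":[-80,-125,-10],"roll":0,"grip":0.8},{"slide":[-120,-125,-20],"roll":0,"grip":0.8},{"slide":[-160,-125,-30],"roll":0,"grip":0.8},{"slide":[-200,-125,-40],"roll":0,"grip":0.8},{"slide":[-240,-125,-50],"roll":0,"grip":0.8},{"slide":[-280,-125,-65],"roll":0,"grip":0.8},{"slide":[-320,-125,-80],"roll":0,"grip":0.8},{"slide":[-360,-125,-95],"roll":0,"grip":0.8},{"slide":[-400,-125,-110],"roll":0,"grip":0.8},{"slide":[-440,-125,-125],"roll":0,"grip":0.8},{"slide":[-475,-125,-140],"roll":0,"grip":0.8},{"slide":[-493,-125,-144],"roll":0,"grip":0.8},{"slide":[-493,-125,-144],"roll":0,"grip":0.8},{"slide":[-493,-125,-144],"roll":0,"grip":0.8},{"slide":[-493,-125,-144],"roll":0,"grip":0.8},{"slide":[-493,-125,-144],"roll":0,"grip":0.8}]'
python3 look.py b1 .6085 -.13 .08 35
```

```text
time: 12.95
tool_pos: [0.6092, -0.1286, 0.1281]
ee_rot: [-1.57, -0.001, 1.573]
wrist_force: [0.4, -0.6, -1.4]
width: 0.0503
top 354 129
side 328 173
```

View pics/b1.png

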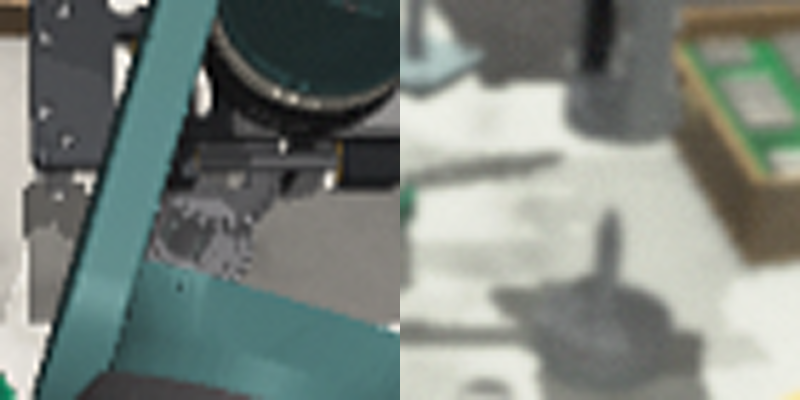

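```bash
python3 -m creep '[{"slide":[-1,10,0.5],"roll":0,"grip":0.8},{"slide":[-1,20,0.5],"roll":0,"grip":0.8},{"slide":[-1,30,0.5],"roll":0,"grip":0.8},{"slide":[-1,40,0.5],"roll":0,"grip":0.8},{"slide":[-1,50,0.5],"roll":0,"grip":0.8},{"slide":[-1,60,0.5],"roll":0,"grip":0.8},{"slide":[-1,70,0.5],"roll":0,"grip":0.8},{"slide":[-1,80,0.5],"roll":0,"grip":0.8},{"slide":[-1,90,0.5],"roll":0,"grip":0.8},{"slide":[-1,96,0.5],"roll":0,"grip":0.8},{"slide":[-1,96,0.5],"roll":0,"grip":0.8},{"slide":[-1,96,0.5],"roll":0,"grip":0.8},{"slide":[-1,96,0.5],"roll":0,"grip":0.8}]'
python3 look.py b2 .6085 -.13 .05 35
```

```text
time: 14.13
tool_pos: [0.6098, -0.1311, 0.0331]
ee_rot: [-1.572, 0.0, 1.571]
wrist_force: [-0.4, 0.4, -0.4]
width: 0.0502
top 352 132
side 327 183
```

View pics/b2.png

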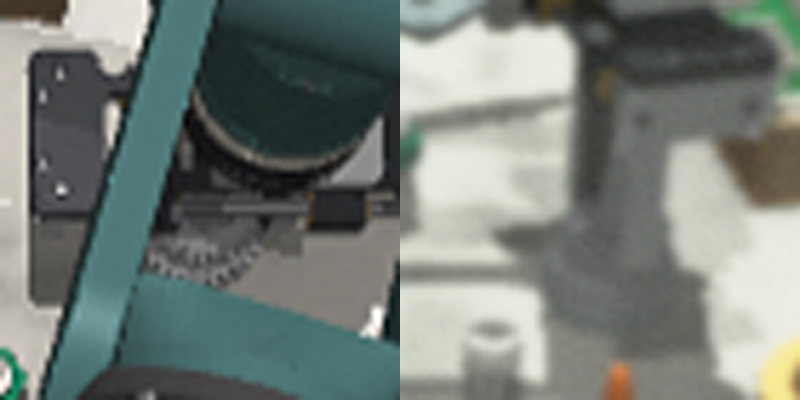

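Gear threaded, about 3–4 mm above the large one; lower, release, retreat over the small gear.

```bash
python3 -m creep '[{"slide":[0,2,0],"roll":0,"grip":0.8},{"slide":[0,4,0],"roll":0,"grip":0.8},{"slide":[0,4,0],"roll":0,"grip":0.8},{"slide":[0,4,0],"roll":0,"grip":0.8},{"slide":[0,4,0],"roll":0,"grip":0.4},{"slide":[0,4,0],"roll":0,"grip":0.2},{"slide":[0,4,0],"roll":0,"grip":0.1},{"slide":[0,4,0],"roll":0,"grip":0.1},{"slide":[0,4,0],"roll":0,"grip":0.1}]'
```

```text
time: 14.98
tool_pos: [0.6096, -0.131, 0.0288]
ee_rot: [-1.572, 0.0, 1.571]
wrist_force: [-0.0, 0.1, -0.7]
width: 0.0794
```

```bash
python3 -m creep '[{"slide":[0,-30,0],"roll":0,"grip":0.1},{"slide":[0,-70,0],"roll":0,"grip":0.1},{"slide":[0,-110,0],"roll":0,"grip":0.1},{"slide":[-30,-110,20],"roll":0,"grip":0.2},{"slide":[-60,-110,50],"roll":0,"grip":0.3},{"slide":[-90,-110,80],"roll":0,"grip":0.3},{"slide":[-120,-110,105],"roll":0,"grip":0.3},{"slide":[-150,-110,135],"roll":0,"grip":0.3},{"slide":[-158,-110,147],"roll":0,"grip":0.3},{"slide":[-158,-110,147],"roll":0,"grip":0.3},{"slide":[-158,-110,147],"roll":0,"grip":0.3},{"slide":[-158,-110,147],"roll":0,"grip":0.3},{"slide":[-158,-110,147],"roll":0,"grip":0.3}]'
python3 look.py b3 .6085 -.13 .05 35
```

```text
time: 16.07
tool_pos: [0.4633, -0.2881, 0.1385]
ee_rot: [-1.571, -0.0, 1.573]
wrist_force: [0.4, 0.3, 0.0]
width: 0.066
top 352 132
side 327 183
```

View pics/b3.png

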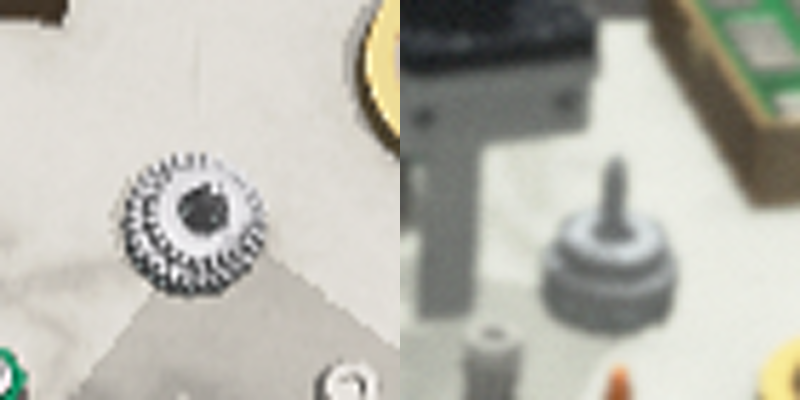

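```bash
python3 -m creep '[{"slide":[0,30,0],"roll":0,"grip":0.3},{"slide":[0,60,0],"roll":0,"grip":0.3},{"slide":[0,90,0],"roll":0,"grip":0.3},{"slide":[0,115,0],"roll":0,"grip":0.3},{"slide":[0,128,0],"roll":0,"grip":0.3},{"slide":[0,135,0],"roll":0,"grip":0.3},{"slide":[0,135,0],"roll":0,"grip":0.3},{"slide":[0,135,0],"roll":0,"grip":0.4},{"slide":[0,135,0],"roll":0,"grip":0.5},{"slide":[0,135,0],"roll":0,"grip":0.6},{"slide":[0,135,0],"roll":0,"grip":0.7},{"slide":[0,135,0],"roll":0,"grip":0.8},{"slide":[0,135,0],"roll":0,"grip":0.9},{"slide":[0,135,0],"roll":0,"grip":0.9},{"slide":[0,135,0],"roll":0,"grip":0.9}]'
```

```text
time: 17.42
tool_pos: [0.463, -0.2894, 0.0044]
ee_rot: [-1.572, 0.001, 1.571]
wrist_force: [-0.2, 0.4, 4.7]
width: 0.0393
```

```bash
python3 -m creep '[{"slide":[0,-30,0],"roll":0,"grip":0.9},{"slide":[0,-70,0],"roll":0,"grip":0.9},{"slide":[0,-110,0],"roll":0,"grip":0.9},{"slide":[20,-125,-20],"roll":0,"grip":0.9},{"slide":[50,-125,-45],"roll":0,"grip":0.9},{"slide":[80,-125,-75],"roll":0,"grip":0.9},{"slide":[110,-125,-100],"roll":0,"grip":0.9},{"slide":[135,-125,-125],"roll":0,"grip":0.9},{"slide":[152,-125,-142],"roll":0,"grip":0.9},{"slide":[159,-125,-146.5],"roll":0,"grip":0.9},{"slide":[159,-125,-146.5],"roll":0,"grip":0.9},{"slide":[159,-125,-146.5],"roll":0,"grip":0.9},{"slide":[159,-125,-146.5],"roll":0,"grip":0.9},{"slide":[159,-125,-146.5],"roll":0,"grip":0.9}]'
python3 look.py c1 .6085 -.13 .08 35
```

```text
time: 18.58
tool_pos: [0.6078, -0.1314, 0.1284]
ee_rot: [-1.57, 0.0, 1.569]
wrist_force: [-0.4, 0.0, -0.8]
width: 0.0391
top 354 129
side 328 173
```

View pics/c1.png

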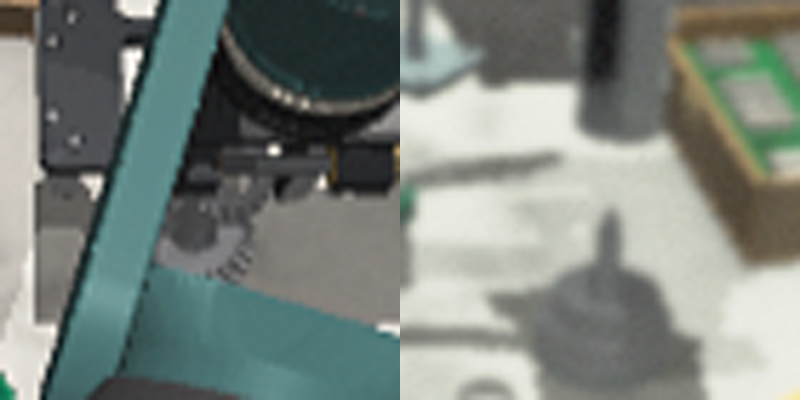

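```bash
python3 -m creep '[{"slide":[1,10,1],"roll":0,"grip":0.9},{"slide":[1,20,1],"roll":0,"grip":0.9},{"slide":[1,30,1],"roll":0,"grip":0.9},{"slide":[1,40,1],"roll":0,"grip":0.9},{"slide":[1,50,1],"roll":0,"grip":0.9},{"slide":[1,60,1],"roll":0,"grip":0.9},{"slide":[1,70,1],"roll":0,"grip":0.9},{"slide":[1,80,1],"roll":0,"grip":0.9},{"slide":[1,82,1],"roll":0,"grip":0.9},{"slide":[1,82,1],"roll":0,"grip":0.9},{"slide":[1,82,1],"roll":0,"grip":0.9},{"slide":[1,82,1],"roll":0,"grip":0.9}]'
python3 look.py c2 .6085 -.13 .05 35
```

```text
time: 19.68
tool_pos: [0.6084, -0.1291, 0.0473]
ee_rot: [-1.572, 0.0, 1.571]
wrist_force: [-0.4, 0.3, -0.4]
width: 0.0391
top 352 132
side 327 183
```

View pics/c2.png

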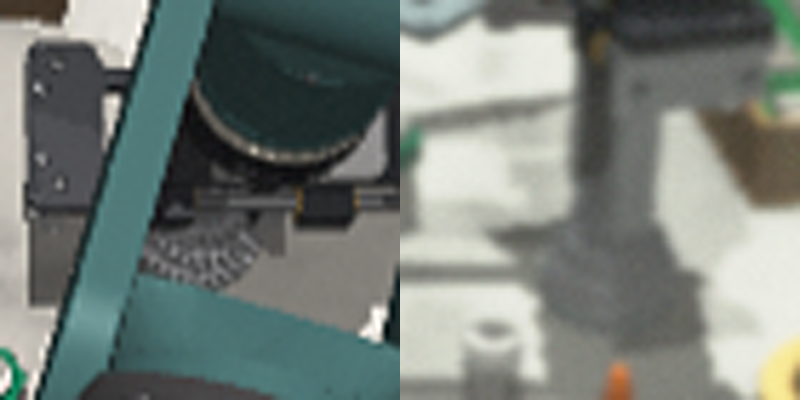

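```bash
python3 -m creep '[{"slide":[0,2,0],"roll":0,"grip":0.9},{"slide":[0,4.5,0],"roll":0,"grip":0.9},{"slide":[0,4.5,0],"roll":0,"grip":0.9},{"slide":[0,4.5,0],"roll":0,"grip":0.9},{"slide":[0,4.5,0],"roll":0,"grip":0.5},{"slide":[0,4.5,0],"roll":0,"grip":0.3},{"slide":[0,4.5,0],"roll":0,"grip":0.2},{"slide":[0,4.5,0],"roll":0,"grip":0.2},{"slide":[0,4.5,0],"roll":0,"grip":0.2}]'
```

```text
time: 20.53
tool_pos: [0.6076, -0.1289, 0.0418]
ee_rot: [-1.57, -0.0, 1.571]
wrist_force: [-0.1, -0.4, 0.1]
width: 0.0692
```

```bash
python3 -m creep '[{"slide":[0,-30,0],"roll":0,"grip":0.2},{"slide":[0,-70,0],"roll":0,"grip":0.2},{"slide":[0,-90,0],"roll":0,"grip":0.2},{"slide":[40,-90,10],"roll":0,"grip":0.2},{"slide":[80,-90,30],"roll":0,"grip":0.2},{"slide":[115,-90,50],"roll":0,"grip":0.2},{"slide":[150,-90,70],"roll":0,"grip":0.2},{"slide":[185,-90,90],"roll":0,"grip":0.2},{"slide":[220,-90,110],"roll":0,"grip":0.2},{"slide":[260,-90,125],"roll":0,"grip":0.2},{"slide":[295,-90,133],"roll":0,"grip":0.2},{"slide":[310,-90,135],"roll":0,"grip":0.2},{"slide":[310,-90,135],"roll":0,"grip":0.2},{"slide":[310,-90,135],"roll":0,"grip":0.2},{"slide":[310,-90,135],"roll":0,"grip":0.2}]'
python3 look.py c3 .6085 -.13 .05 35
```

```text
time: 21.78
tool_pos: [0.4728, 0.1802, 0.1319]
ee_rot: [-1.571, 0.001, 1.571]
wrist_force: [0.5, 0.7, -0.5]
width: 0.0752
top 352 132
side 327 183
```

View pics/c3.png

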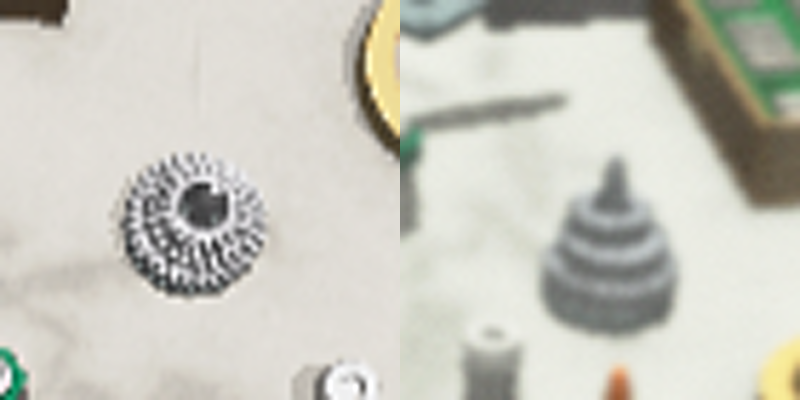

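All three gears are stacked flat in order (side crop shows three even steps, post showing at top). Next the wide collar (265, 222).

```bash
python3 -m creep '[{"slide":[0,30,0],"roll":0,"grip":0.2},{"slide":[0,60,0],"roll":0,"grip":0.2},{"slide":[0,90,0],"roll":0,"grip":0.2},{"slide":[0,110,0],"roll":0,"grip":0.2},{"slide":[0,122,0],"roll":0,"grip":0.2},{"slide":[0,126,0],"roll":0,"grip":0.2},{"slide":[0,126,0],"roll":0,"grip":0.2},{"slide":[0,126,0],"roll":0,"grip":0.3},{"slide":[0,126,0],"roll":0,"grip":0.4},{"slide":[0,126,0],"roll":0,"grip":0.5},{"slide":[0,126,0],"roll":0,"grip":0.6},{"slide":[0,126,0],"roll":0,"grip":0.7},{"slide":[0,126,0],"roll":0,"grip":0.85},{"slide":[0,126,0],"roll":0,"grip":0.85},{"slide":[0,126,0],"roll":0,"grip":0.85}]'
```

```text
time: 23.13
tool_pos: [0.4733, 0.1814, 0.0069]
ee_rot: [-1.573, -0.001, 1.571]
wrist_force: [-0.5, 0.5, 3.6]
width: 0.0444
```

```bash
python3 -m creep '[{"slide":[0,-30,0],"roll":0,"grip":0.85},{"slide":[0,-70,0],"roll":0,"grip":0.85},{"slide":[0,-110,0],"roll":0,"grip":0.85},{"slide":[0,-110,-30],"roll":0,"grip":0.85},{"slide":[-1,-110,-65],"roll":0,"grip":0.85},{"slide":[-1.5,-110,-100],"roll":0,"grip":0.85},{"slide":[-1.5,-110,-128],"roll":0,"grip":0.85},{"slide":[-1.5,-110,-138],"roll":0,"grip":0.85},{"slide":[-1.5,-110,-139],"roll":0,"grip":0.85},{"slide":[-1.5,-110,-139],"roll":0,"grip":0.85},{"slide":[-1.5,-110,-139],"roll":0,"grip":0.85},{"slide":[-1.5,-110,-139],"roll":0,"grip":0.85},{"slide":[-1.5,-110,-139],"roll":0,"grip":0.85}]'
python3 look.py d1 .611 .18 .07 35
```

```text
time: 24.22
tool_pos: [0.6106, 0.1797, 0.1162]
ee_rot: [-1.571, -0.0, 1.572]
wrist_force: [0.8, 0.5, -2.4]
width: 0.0448
top 229 129
side 294 130
```

View pics/d1.png

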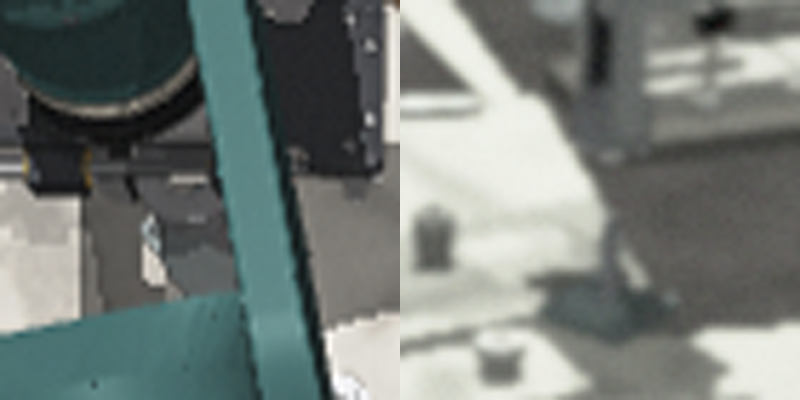

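```bash
python3 -m creep '[{"slide":[0,10,0],"roll":0,"grip":0.85},{"slide":[0,20,0],"roll":0,"grip":0.85},{"slide":[0,30,0],"roll":0,"grip":0.85},{"slide":[0,40,0],"roll":0,"grip":0.85},{"slide":[0,50,0],"roll":0,"grip":0.85},{"slide":[0,60,0],"roll":0,"grip":0.85},{"slide":[0,70,0],"roll":0,"grip":0.85},{"slide":[0,80,0],"roll":0,"grip":0.85},{"slide":[0,90,0],"roll":0,"grip":0.85},{"slide":[0,95,0],"roll":0,"grip":0.85},{"slide":[0,95,0],"roll":0,"grip":0.85},{"slide":[0,95,0],"roll":0,"grip":0.85},{"slide":[0,95,0],"roll":0,"grip":0.85}]'
python3 look.py d2 .611 .18 .04 35
```

```text
time: 25.4
tool_pos: [0.6122, 0.1796, 0.0217]
ee_rot: [-1.572, -0.0, 1.571]
wrist_force: [0.2, 0.2, -2.0]
width: 0.0446
top 231 132
side 293 138
```

View pics/d2.png

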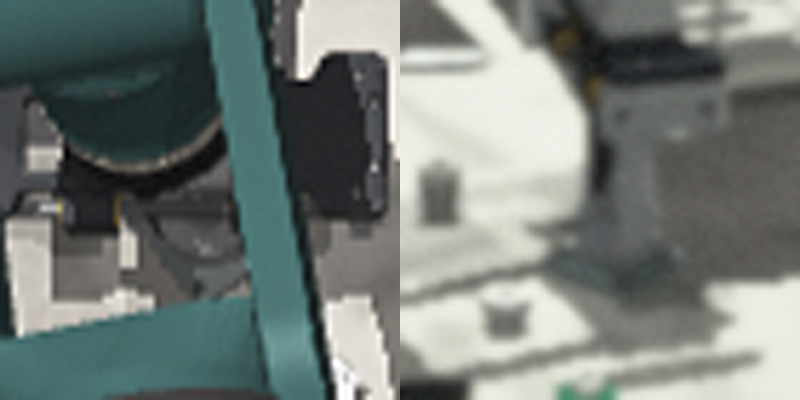

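```bash
python3 -m creep '[{"slide":[0,2,0],"roll":0,"grip":0.85},{"slide":[0,4,0],"roll":0,"grip":0.85},{"slide":[0,4.5,0],"roll":0,"grip":0.85},{"slide":[0,4.5,0],"roll":0,"grip":0.85},{"slide":[0,4.5,0],"roll":0,"grip":0.4},{"slide":[0,4.5,0],"roll":0,"grip":0.2},{"slide":[0,4.5,0],"roll":0,"grip":0.2},{"slide":[0,4.5,0],"roll":0,"grip":0.2},{"slide":[0,4.5,0],"roll":0,"grip":0.2}]'
```

```text
time: 26.25
tool_pos: [0.6117, 0.1796, 0.0166]
ee_rot: [-1.571, -0.0, 1.571]
wrist_force: [-0.4, 0.7, 0.3]
width: 0.0734
```

```bash
python3 -m creep '[{"slide":[0,-30,0],"roll":0,"grip":0.2},{"slide":[0,-70,0],"roll":0,"grip":0.2},{"slide":[0,-110,0],"roll":0,"grip":0.2},{"slide":[-35,-110,15],"roll":0,"grip":0.3},{"slide":[-70,-110,30],"roll":0,"grip":0.43},{"slide":[-105,-110,50],"roll":0,"grip":0.43},{"slide":[-140,-110,70],"roll":0,"grip":0.43},{"slide":[-175,-110,90],"roll":0,"grip":0.43},{"slide":[-210,-110,110],"roll":0,"grip":0.43},{"slide":[-245,-110,130],"roll":0,"grip":0.43},{"slide":[-280,-110,142],"roll":0,"grip":0.43},{"slide":[-300,-110,144.5],"roll":0,"grip":0.43},{"slide":[-300.5,-110,144.5],"roll":0,"grip":0.43},{"slide":[-300.5,-110,144.5],"roll":0,"grip":0.43},{"slide":[-300.5,-110,144.5],"roll":0,"grip":0.43},{"slide":[-300.5,-110,144.5],"roll":0,"grip":0.43}]'
python3 look.py d3 .611 .18 .04 35
```

```text
time: 27.58
tool_pos: [0.4676, -0.1199, 0.1264]
ee_rot: [-1.571, -0.001, 1.573]
wrist_force: [-0.0, 0.6, -0.7]
width: 0.0537
top 231 132
side 293 138
```

View pics/d3.png

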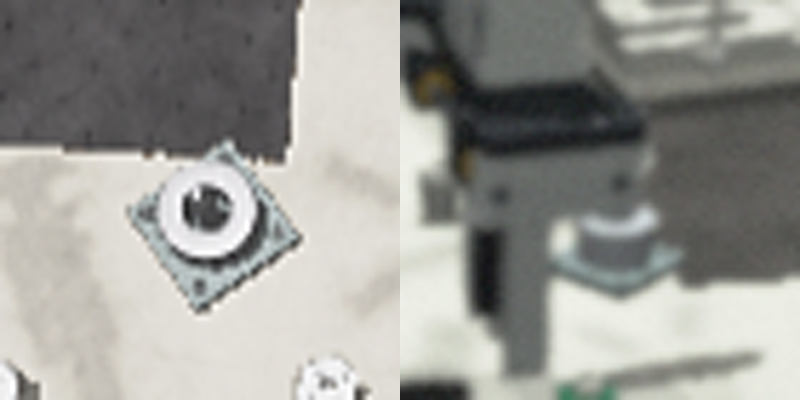

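The wide collar sits flat on the square base. Next the steel narrow collar at (383, 225), not the black (355, 232) or yellow (390, 252) one.

```bash
python3 -m creep '[{"slide":[-1,30,0],"roll":0,"grip":0.43},{"slide":[-1,60,0],"roll":0,"grip":0.43},{"slide":[-1,90,0],"roll":0,"grip":0.43},{"slide":[-1,110,0],"roll":0,"grip":0.43},{"slide":[-1,120,0],"roll":0,"grip":0.43},{"slide":[-1,122,0],"roll":0,"grip":0.43},{"slide":[-1,122,0],"roll":0,"grip":0.43},{"slide":[-1,122,0],"roll":0,"grip":0.5},{"slide":[-1,122,0],"roll":0,"grip":0.6},{"slide":[-1,122,0],"roll":0,"grip":0.7},{"slide":[-1,122,0],"roll":0,"grip":0.8},{"slide":[-1,122,0],"roll":0,"grip":0.95},{"slide":[-1,122,0],"roll":0,"grip":0.95},{"slide":[-1,122,0],"roll":0,"grip":0.95}]'
```

```text
time: 28.85
tool_pos: [0.4684, -0.1224, 0.006]
ee_rot: [-1.574, 0.001, 1.571]
wrist_force: [0.2, 0.1, 6.3]
width: 0.0328
```

```bash
python3 -m creep '[{"slide":[0,-30,0],"roll":0,"grip":0.95},{"slide":[0,-70,0],"roll":0,"grip":0.95},{"slide":[0,-110,0],"roll":0,"grip":0.95},{"slide":[35,-115,-15],"roll":0,"grip":0.95},{"slide":[70,-115,-30],"roll":0,"grip":0.95},{"slide":[105,-115,-50],"roll":0,"grip":0.95},{"slide":[140,-115,-70],"roll":0,"grip":0.95},{"slide":[175,-115,-90],"roll":0,"grip":0.95},{"slide":[210,-115,-110],"roll":0,"grip":0.95},{"slide":[245,-115,-128],"roll":0,"grip":0.95},{"slide":[280,-115,-140],"roll":0,"grip":0.95},{"slide":[300,-115,-144],"roll":0,"grip":0.95},{"slide":[301.5,-115,-144.5],"roll":0,"grip":0.95},{"slide":[301.5,-115,-144.5],"roll":0,"grip":0.95},{"slide":[301.5,-115,-144.5],"roll":0,"grip":0.95},{"slide":[301.5,-115,-144.5],"roll":0,"grip":0.95},{"slide":[301.5,-115,-144.5],"roll":0,"grip":0.95}]'
python3 look.py e1 .611 .18 .07 35
```

```text
time: 30.27
tool_pos: [0.6115, 0.178, 0.1197]
ee_rot: [-1.571, 0.0, 1.569]
wrist_force: [0.3, 0.5, -1.2]
width: 0.033
top 229 129
side 294 130
```

View pics/e1.png

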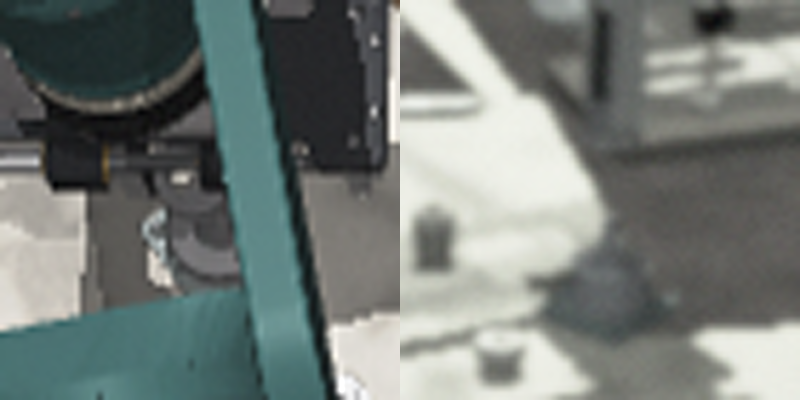

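```bash
python3 -m creep '[{"slide":[0.5,10,0],"roll":0,"grip":0.95},{"slide":[0.5,20,0],"roll":0,"grip":0.95},{"slide":[0.5,30,0],"roll":0,"grip":0.95},{"slide":[0.5,40,0],"roll":0,"grip":0.95},{"slide":[0.5,50,0],"roll":0,"grip":0.95},{"slide":[0.5,60,0],"roll":0,"grip":0.95},{"slide":[0.5,70,0],"roll":0,"grip":0.95},{"slide":[0.5,74,0],"roll":0,"grip":0.95},{"slide":[0.5,74,0],"roll":0,"grip":0.95},{"slide":[0.5,74,0],"roll":0,"grip":0.95},{"slide":[0.5,74,0],"roll":0,"grip":0.95}]'
python3 look.py e2 .611 .18 .04 35
```

```text
time: 31.28
tool_pos: [0.6122, 0.1802, 0.0463]
ee_rot: [-1.572, -0.0, 1.571]
wrist_force: [-1.3, -0.1, -1.2]
width: 0.0331
top 231 132
side 293 138
```

View pics/e2.png

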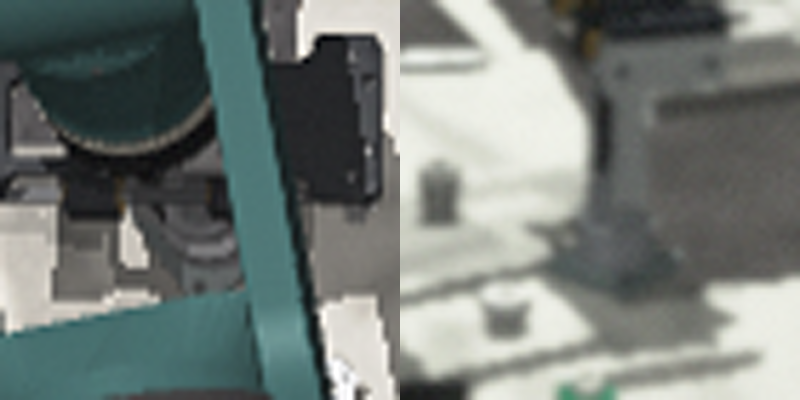

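```bash
python3 -m creep '[{"slide":[0,2,0],"roll":0,"grip":0.95},{"slide":[0,3.5,0],"roll":0,"grip":0.95},{"slide":[0,3.5,0],"roll":0,"grip":0.95},{"slide":[0,3.5,0],"roll":0,"grip":0.95},{"slide":[0,3.5,0],"roll":0,"grip":0.6},{"slide":[0,3.5,0],"roll":0,"grip":0.4},{"slide":[0,3.5,0],"roll":0,"grip":0.3},{"slide":[0,3.5,0],"roll":0,"grip":0.3},{"slide":[0,3.5,0],"roll":0,"grip":0.3}]'
```

```text
time: 32.13
tool_pos: [0.6116, 0.18, 0.042]
ee_rot: [-1.571, -0.0, 1.571]
wrist_force: [0.1, 0.6, 0.2]
width: 0.0605
```

```bash
python3 -m creep '[{"slide":[0,-30,0],"roll":0,"grip":0.3},{"slide":[0,-70,0],"roll":0,"grip":0.3},{"slide":[0,-110,0],"roll":0,"grip":0.3},{"slide":[30,-130,30],"roll":0,"grip":0.3},{"slide":[60,-130,60],"roll":0,"grip":0.3},{"slide":[90,-130,90],"roll":0,"grip":0.3},{"slide":[120,-130,120],"roll":0,"grip":0.3},{"slide":[150,-130,150],"roll":0,"grip":0.3},{"slide":[180,-130,180],"roll":0,"grip":0.3},{"slide":[210,-130,200],"roll":0,"grip":0.3},{"slide":[220,-130,200],"roll":0,"grip":0.3},{"slide":[220,-130,200],"roll":0,"grip":0.3},{"slide":[220,-130,200],"roll":0,"grip":0.3}]'
python3 look.py f1 .611 .18 .04 30; python3 look.py f2 .6085 -.13 .04 30
python3 - <<'E'
import cv2,numpy as np
cv2.imwrite("pics/f.png",cv2.resize(np.vstack([cv2.imread("pics/f1.png"),cv2.imread("pics/f2.png")]),(600,600)))
E
```

```text
time: 33.22
tool_pos: [0.4116, 0.4, 0.1719]
ee_rot: [-1.571, 0.001, 1.573]
wrist_force: [-0.2, -0.9, -0.8]
width: 0.0657
top 236 137
side 298 143
top 356 138
side 331 191
```

View pics/f.png

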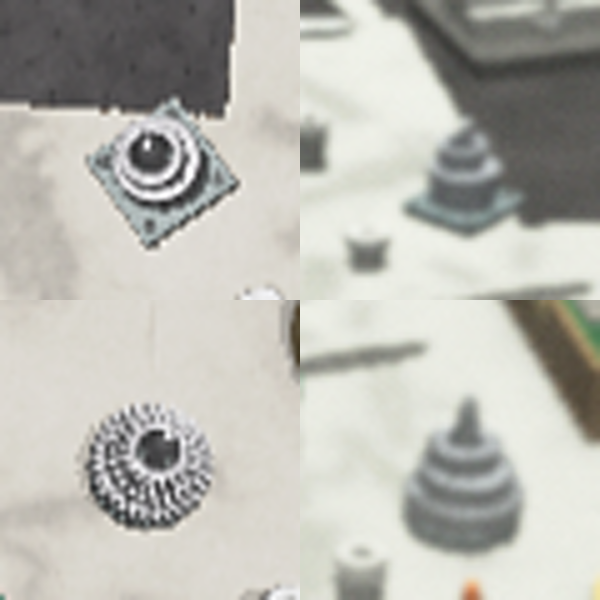

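Both stacks are complete and flat: the collars in the top row of crops, the gears in the bottom row. The arm is clear of everything, so I'm handing in.

```bash
python3 -c "
from bench import ticket
print(ticket.close_job())"
```

```text
the job is handed in; nothing more can be done
None
```

All five parts are back on their spindles and the job is handed in, at about 33 s of the 144 s allowed. The large, middle and small gears are on the grey round stand. The wide and then the narrow steel collar are on the square stand. I left the black and yellow rings and the orange stand alone.

- **Final pictures:** In both views each stack has even steps, lies flat and has its post showing through the bore. The arm was clear of everything. I judged this by eye and did not measure final heights or centre offsets.
- **Forces:** The wrist readings I saw stayed under about 7 N.
- **Disagreement between cameras:** The two cameras differed by about 4 mm in absolute position. I worked from part-to-stand offsets in the top view. With 5 mm of play all round between bore and post, every part went on the first time.

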